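Lay the spice jar in the pull-out tray and push the tray home

TASK

Put the green-capped spice jar away: lay it gently on its side in the empty front cradle of the wooden spice tray, its cap pointing the same way as the cap of the jar already lying there, and let go only once it rests on the dowels (do not drop it in or press it down hard). Then push the loaded tray along its runners until it is fully home against the rear stop, both jars still lying in their cradles. Leave the black-capped spice jar and the tin standing where they are.

Things in the scene. Friction and masses are not known exactly. Their poses are not given: they have to be found in the camera images.
- green_jar: Glass spice jar with green cap and green label, loose, standing upright at the start. 106 mm tall, round: body 44 mm diameter to z = 85 mm, cap 45 mm diameter from 85 to 106 mm, about 0.11 kg. Origin: centre of its underside; z runs along the jar to the cap.
- jar_mid (a point): Point on the green-capped jar's axis half way up, 53 mm above its underside.
- jar_cap (a point): Centre of the top of the green cap, on the jar's axis, 106 mm above its underside.
- tray: Loose pale wooden tray, 162 (x) by 136 (y) mm, 0.45 kg, drawn 60 to 85 mm out of its runners. Origin: centre of its underside; x points into the runners (away from the robot), y left, z up. Floor 6 mm thick; side walls 32 mm high, inner faces at y = +-60 mm. Front cradle (empty) at x = -25 mm, rear cradle (lying jar) at x = +49 mm. Side flanges run in the runners' slots.
- cradle (a point): Where the middle of the green-capped jar's axis is when it lies centred in the front cradle: tray x = -25, y = 0, z = 40 mm; axes as the tray's. Each cradle is two 10 mm round dowels along y from wall to wall, axes 14 mm either side of its middle line at z = 17 mm. The jar has 7 mm of play lengthwise either way between the side walls.
- tray_front (a point): Middle of the tray's front face (tray x = -81 mm), 15 mm above its underside; the front wall is 8 mm thick and 30 mm high. A place to push.
- runners: Fixed wooden runners: two slotted rails 162 mm long, 24 mm high, 172 mm over their outsides, joined at the far end by a stop bar. Origin: centre between the rails, on the worktop; x points along them away from the robot. The tray is fully home when its origin coincides with this one (front flush with the rail ends, back against the stop).
- lying_jar: Brown-capped spice jar, 41 mm diameter, 105 mm long, loose, lying in the tray's rear cradle with its cap toward the tray's -y. Origin: centre of its underside; z runs along the jar to its cap. Its top is 59 mm above the worktop.
- blue_label_jar: Spice jar with black cap and dark blue label, 41 mm diameter, 105 mm tall, loose, standing near the jar. Origin: centre of its underside. Leave it alone.
- tin: Closed food tin, 58 mm diameter, 72 mm tall, loose, standing left of the tray. Origin: centre of its underside. Leave it alone.
There are look-alikes about, which are no part of the job. Leave any blue look-alike of the tray alone.

How it is judged:
By the outcome, as a careful person would: the job done as asked, in the order asked, and still so for the second after the job is handed in, with the robot touching nothing.
It also fails if it takes over 64 s, if anything falls off the work surface, if the arm or the gripper's body presses on something with over 40 N, if the wrist force passes 120 N, or if a joint passes its speed limit or range.

ROBOT

A 6-joint arm with a two-finger parallel gripper is mounted at the origin on a cart in front of the work surface, level with it; the furniture and walls round the work are solid. World frame = base frame: x ahead of the robot, y to its left, z up, the work surface at z = 0. Lengths are in m, angles in rad, forces in N, time in s.
With the tool pointing down it reaches from about 0.325 to 0.75 m from the base axis. Payload 7.6 kg.
Tool frame: the origin (TCP) lies at the very end of the fingers, on their centre line; the grasp point (between the pads) lies 19 mm behind it; z points along the fingers, y is the direction in which the jaws open and shut (so a half turn about z gives the same grasp; the last joint's range is limited). The gripper opens to 85 mm and grips with 20 to 120 N. Pads are 22 mm wide; open, the fingers measure 114 mm over their backs; the gripper's body (76 mm by 85 mm) begins 54 mm behind the grasp point. The pads swing forward as they close: fully open they stand 13 mm farther back than shut.
Start: joints at [1.052, 0.052, 1.401, -0, 1.689, -0.07], TCP at [0.228, 0.473, 0.231] pointing down, gripper open.
Joint ranges: [-2.9, 2.9], [-0.91, 2.17], [0.12, 2.37], [-1.06, 4.2], [0.26, 2.73], [-2.93, 2.93]. Speed limits (rad/s): [2.57, 2.57, 3.01, 3.14, 3.14, 3.14].

INTERFACE

Orientations are given as a unit quaternion [w, x, y, z].
In Python, from bench import state, vision, ctrl, models gives the robot as it stands.
- The arm moves only by the tool jog_arm, never from a script. Its argument "series" is a list of rows, each a list of 7 numbers: the shift along the tool's x, y, z in cm, then the turn, a rotation vector about the tool's x, y, z in rad, then the finger opening in cm, from 0 to 8.54. In form: [[dx, dy, dz, rx, ry, rz, gripper], ...]. A call has 1 to 10 rows; each row is the pose to reach, as a shift and turn from the pose measured when the call began, along the tool's axes at that moment; what a row does not reach only later rows make up. A row lasts 1/8 s, in which the tool goes at most 62.5 mm and 10.7 degrees, less where a joint would pass 70% of its speed; a pose out of reach is approached as far as the arm can. A call with a gripper value outside its range is refused whole. The fingers move at their own pace and stop on an object; "force" is the grip in N (left out, the last holds). Time passes only in rows, so rows that repeat a pose let the fingers close. It gives the time, the measured TCP pose, the force and the opening at its end, in the units of the state.
- state(): the state, without advancing time (a new reading comes with each control period).
- vision.snapshot(name): name is "scene" or "top" or "wrist"; returns a dict with "pixels" (480x640x3 uint8, red, green, blue), "z_map" (480x640 float32, m along the optical axis (not along the pixel's ray), 0 where there is no reading), "camera_matrix" (3x3 intrinsics, pixels), "k1" (the pictures are not rectified: a ray, as slopes to the right and down, at radius r is drawn at 1 + k1 r^2 times it, then the intrinsics apply), "R" (3x3) and "t" (3): a world point X has camera coordinates R X + t. Camera axes: x right, y down, z forward; pixel columns grow to the right and rows downward; lengths in m; the calibration is good to about 2 mm. A picture is of the moment at which its call begins.
- ctrl.hand_in(): hands the job in, once; it reports no verdict.
Trained networks look in a picture, given as the dict that the camera call returned (one of the last four; its "shot" number tells which), for a name from the list of things; names that differ only in an ending like _2 or _b are one class to them, and where a whole thing is asked for, a point or a joint stands for the part that bears it (a point fixed in the world has none). Each returns a list of dicts, best first, with "p" (0 to 1); they miss things now and then, are a little off and sometimes report something else, mostly with a low value. They report only what shows in the picture. A call takes as long as a camera call. They do not tell look-alikes from the thing itself.
- models.silhouettes(thing, picture): "region" (480x640 bool, what is visible of it) and "uv" ([column, row] in pixels, amid what is visible of it).
- models.tip_of(thing, picture): "uv" ([column, row] in pixels: a listed point, or the origin of a listed thing).
The state is a dict: "clock": time; "qpos": joint angles; "qvel": joint speeds; "effort": joint torques, N m; "position": TCP position; "tcp_rot": TCP orientation; "force": force on the tool from outside, world axes, zero at the start; "ft_torque": the same for the moment, N m; "opening": finger opening in m.
Only numpy, scipy, OpenCV 4.12 (cv2) and the standard library are available. Lean on these libraries where they do the work, as an engineer would, in place of code of your own. Each camera call takes 0.05 s, during which the arm holds its last target. There are 200 camera calls.

## Working session

There is one attempt and no reset: what is moved stays moved. The work goes in short steps, Python scripts to look and compute and a tool call to move; the robot and the scene stay as the last step left them, time stands still between calls to the robot, and variables do not carry over. Pictures are saved under pics/ and viewed, about 8 in all and at most 12, crops included, and the job is handed in when it is done.

Besides the shell and the picture viewer there is one more tool, called after "Call:" as name(argument=value, ...) on one line, values as JSON. jog_arm: Moves the arm, as the interface text tells. Its arguments: {"type":"object","properties":{"series":{"type":"array","items":{"type":"array","items":{"type":"number"}}},"force":{"type":"number"}},"required":["series"]}

```bash
mkdir -p pics; ls; cat > h.py <<'E'
import numpy as np, cv2
from bench import state, vision, ctrl, models
def ray(pic,uv):
    K=pic["camera_matrix"];k=pic["k1"]
    d=np.array([(uv[0]-K[0,2])/K[0,0],(uv[1]-K[1,2])/K[1,1]]);u=d.copy()
    for _ in range(20): u=d/(1+k*(u@u))
    return np.array([u[0],u[1],1.])
def world(pic,uv,z=None):
    r=ray(pic,uv); z=pic["z_map"][int(round(uv[1])),int(round(uv[0]))] if z is None else z
    return pic["R"].T@(r*z-pic["t"])
def onplane(pic,uv,h):
    R=np.array(pic["R"]);c=-R.T@pic["t"];d=R.T@ray(pic,uv);return c+d*(h-c[2])/d[2]
def cloud(pic):
    K=pic["camera_matrix"];v,u=np.mgrid[0:480,0:640]
    d=np.stack([(u-K[0,2])/K[0,0],(v-K[1,2])/K[1,1]],-1);w=d.copy()
    for _ in range(20): w=d/(1+pic["k1"]*(w**2).sum(-1,keepdims=True))
    z=pic["z_map"][...,None]
    P=np.concatenate([w*z,z],-1)-pic["t"]
    return P@np.array(pic["R"])
def save(pic,n): cv2.imwrite(f"pics/{n}.png",cv2.cvtColor(pic["pixels"],cv2.COLOR_RGB2BGR))
E
python3 - <<'E'
from h import *
np.set_printoptions(precision=4,suppress=True)
for n in["top","scene"]:
    p=vision.snapshot(n); save(p,n+"0"); C=cloud(p); print(n,"cam",-np.array(p["R"]).T@p["t"])
    for t in["green_jar","tray","lying_jar","blue_label_jar","tin","runners"]:
        for m in models.silhouettes(t,p)[:3]:
            r=m["region"]&(p["z_map"]>0);q=C[r]
            print(t,round(m["p"],2),m["uv"],r.sum(),"med",np.median(q,0),"lo",np.percentile(q,2,0),"hi",np.percentile(q,98,0))
    for t in["green_jar","jar_cap","tray","cradle","tray_front","runners","lying_jar"]:
        print(t,[(round(m["p"],2),np.round(m["uv"],1)) for m in models.tip_of(t,p)[:3]])
print(state())
E
```

```text
pics
top cam [0.1753 0.0418 1.6834]
green_jar 0.69 [379.2, 223.7] 360 med [ 0.5114 -0.1264  0.1021] lo [ 0.4955 -0.1566 -0.0035] hi [ 0.5396 -0.1068  0.1126]
green_jar 0.29 [272.1, 235.3] 2157 med [0.5055 0.1828 0.0118] lo [ 0.4431  0.1148 -0.0006] hi [0.6013 0.2561 0.0373]
tray 0.98 [273.8, 235.5] 2342 med [0.5083 0.1834 0.0126] lo [ 0.4425  0.1144 -0.001 ] hi [0.6031 0.2566 0.046 ]
tray 0.65 [233.0, 303.3] 2952 med [0.3059 0.3093 0.0125] lo [ 0.2183  0.2173 -0.0004] hi [0.3918 0.3964 0.038 ]
lying_jar 0.58 [272.2, 209.2] 506 med [0.5691 0.184  0.0554] lo [0.5526 0.1322 0.0357] hi [0.5918 0.2337 0.065 ]
blue_label_jar 0.78 [448.9, 223.0] 271 med [ 0.5164 -0.3176  0.1029] lo [ 0.5028 -0.3403  0.02  ] hi [ 0.5389 -0.3025  0.113 ]
blue_label_jar 0.73 [380.7, 225.3] 319 med [ 0.5104 -0.1265  0.1032] lo [ 0.4954 -0.1492  0.0075] hi [ 0.5391 -0.1077  0.1128]
tin 0.66 [189.4, 240.3] 403 med [0.4927 0.4127 0.0683] lo [0.4697 0.3903 0.0104] hi [0.5214 0.4423 0.0775]
tin 0.25 [273.1, 237.1] 2259 med [0.5076 0.1831 0.0124] lo [ 0.443   0.1146 -0.0007] hi [0.6027 0.2562 0.0395]
runners 0.69 [27
[... 1502 characters left out ...]
[307. , 230.7]))]
cradle [(0.82, array([227.3, 230.8])), (0.77, array([302.6, 222.6]))]
tray_front [(0.92, array([283.7, 235.4])), (0.72, array([248.4, 239.9]))]
runners []
lying_jar [(0.77, array([309.3, 204.9])), (0.65, array([256.4, 202.4]))]
{'clock': 1.4, 'qpos': array([ 1.0517,  0.0522,  1.4007, -0.    ,  1.6886, -0.0703]), 'qvel': array([-0.0012,  0.0002,  0.0025,  0.0005,  0.0035,  0.0009]), 'effort': array([  0.0002, -38.1535, -36.0306,   0.    ,   0.0002,   0.    ]), 'position': array([0.2278, 0.473 , 0.2313]), 'tcp_rot': array([0.    , 0.2225, 0.9749, 0.    ]), 'force': array([ 0.7969,  0.2963, -0.722 ]), 'ft_torque': array([0.009 , 0.004 , 0.0262]), 'opening': 0.0855235265329751}
```

```bash
python3 - <<'E'
import cv2
a=cv2.imread("pics/top0.png")[140:340,140:500]; b=cv2.imread("pics/scene0.png")[150:350,180:540]
cv2.imwrite("pics/both.png",cv2.resize(cv2.vconcat([a,b]),None,fx=1.5,fy=1.5,interpolation=cv2.INTER_CUBIC))
E
```

```text
(no output)
```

View pics/both.png

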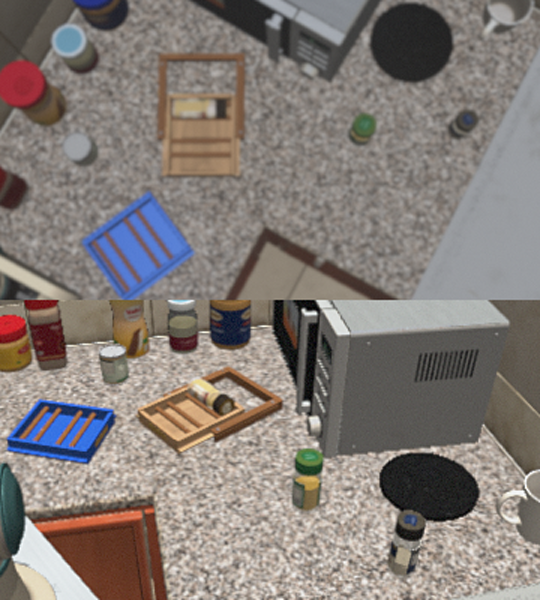

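The top half shows the wooden tray in its runners, with the lying jar's cap pointing right (-y). The green jar stands at about (380,224) in the top view and the blue tray is the decoy. A microwave stands to the right of the runners. Next I'll refine the poses and clearances.

```bash
python3 - <<'E'
from h import *
np.set_printoptions(precision=4,suppress=True)
for n in["top","scene"]:
    p=vision.snapshot(n); C=cloud(p); h=cv2.cvtColor(p["pixels"],cv2.COLOR_RGB2HSV); ok=p["z_map"]>0
    g=(abs(C[...,0]-.51)<.06)&(abs(C[...,1]+.128)<.06)&ok
    gr=g&(abs(h[...,0].astype(int)-60)<20)&(h[...,1]>90)&(C[...,2]>.08)
    v,u=np.nonzero(gr)
    if n=="top":
        P=np.array([onplane(p,(a,b),.106)[:2] for a,b in zip(u,v)]);print("cap circ",cv2.minEnclosingCircle(P.astype(np.float32)),len(P))
    top=C[gr&(C[...,2]>.1)];print("cap top pts",top.mean(0),(top.min(0)+top.max(0))/2,len(top))
    b=C[g&(C[...,2]>.015)];print("jar pts lo/hi",np.percentile(b,3,0),np.percentile(b,97,0))
    T=[m for m in models.silhouettes("tray",p) if abs(C[m["region"]&ok][:,0].mean()-.51)<.05][0]["region"]
    w=C[T&ok]
    for nm,q in(("walls",w[(w[:,2]>.024)&(w[:,2]<.04)]),("all",w)):
        print(nm,len(q),cv2.minAreaRect(q[:,:2].astype(np.float32)),q.min(0),q.max(0))
    R=models.silhouettes("runners",p)[0]["region"]; q=C[R&ok&(C[...,2]>.012)&(C[...,2]<.036)]
    print("run",len(q),cv2.minAreaRect(q[:,:2].astype(np.float32)))
    J=[m for m in models.silhouettes("lying_jar",p)][0]["region"];q=C[J&ok&(C[...,2]>.04)];c=q.mean(0);print("lying",c,np.linalg.svd((q-c)[:,:2],full_matrices=False)[2][0])
    M=C[ok&(C[...,2]>.06)&(C[...,0]>.4)&(C[...,0]<.75)&(C[...,1]>-.3)&(C[...,1]<.12)]
    for y in np.arange(-.3,.12,.04):
        s=M[(M[:,1]>=y)&(M[:,1]<y+.04)]; 
        if len(s):print("  obst y",round(y,2),"xmin",s[:,0].min(),len(s))
    for nm,h0 in(("cradle",.04),("tray_front",.015),("tray",0),("lying_jar",.0385),("jar_cap",.106)):
        print(nm,[(round(m["p"],2),onplane(p,m["uv"],h0)[:2]) for m in models.tip_of(nm,p)[:2]])
E
```

```text
cap circ ((0.5158754587173462, -0.13047398626804352), 0.018274908885359764) 64
cap top pts [ 0.5146 -0.1314  0.1071] [ 0.5166 -0.131   0.1078] 64
jar pts lo/hi [ 0.4956 -0.1488  0.0236] [ 0.5361 -0.1078  0.1132]
walls 617 ((0.5238988995552063, 0.18590307235717773), (0.14008906483650208, 0.1640133112668991), 88.95663452148438) [0.4418 0.1146 0.024 ] [0.6071 0.2548 0.0399]
all 2234 ((0.526664137840271, 0.1833733320236206), (0.15237146615982056, 0.17087961733341217), 87.94490051269531) [ 0.4389  0.109  -0.0072] [0.6144 0.2602 0.0596]
run 866 ((0.6037678122520447, 0.18276673555374146), (0.17197370529174805, 0.17686311900615692), 88.81326293945312)
lying [0.5703 0.1829 0.055 ] [-0.01 -1.  ]
  obst y -0.18 xmin 0.4969404218125264 162
  obst y -0.14 xmin 0.4951736107367152 697
  obst y -0.1 xmin 0.6230855777984927 877
  obst y -0.06 xmin 0.6259893798141222 995
  obst y -0.02 xmin 0.6370658609890812 796
  obst y 0.02 xmin 0.6604960007993654 723
  obst y 0.06 xmin 0.709155461919444 489
  obst y 0.1 xmin 0.7346673670893344 186
cradle [(0.71, array([0.325 , 0.2842])), (0.64, array([0.4874, 0.19
[... 883 characters left out ...]
[ 0.0557 -0.9984]
  obst y -0.18 xmin 0.4933243209371238 1065
  obst y -0.14 xmin 0.49199632163059365 2333
  obst y -0.1 xmin 0.619272800032443 1688
  obst y -0.06 xmin 0.621292714287873 742
  obst y -0.02 xmin 0.6515499481315309 544
  obst y 0.02 xmin 0.6563555231678395 734
  obst y 0.06 xmin 0.7073847992187965 168
  obst y 0.1 xmin 0.7355673547156585 79
cradle [(0.95, array([0.3252, 0.2657])), (0.56, array([0.495 , 0.1737]))]
tray_front [(0.71, array([0.3531, 0.2441])), (0.57, array([0.4579, 0.1966]))]
tray [(0.8, array([0.3088, 0.3045])), (0.7, array([0.5252, 0.1803]))]
lying_jar [(0.88, array([0.5785, 0.2421]))]
jar_cap [(0.87, array([ 0.5083, -0.1309])), (0.64, array([0.3856, 0.0945]))]
```

Call:
jog_arm(series=[[0,0,-5,0,0,0,8.5]])

```text
clock: 2.42
position: [0.227, 0.4717, 0.2775]
tcp_rot: [-0.001, 0.223, 0.975, -0.004]
force: [1.0, 0.7, 1.3]
opening: 0.0847
```

```bash
cat >> h.py <<'E'
from scipy.spatial.transform import Rotation as Ro
def tool(tilt,yaw=0):  # tilt deg: + = fingers point toward +y (body at -y); yaw deg about world z
    return Ro.from_euler('z',yaw,degrees=True)*Ro.from_euler('x',tilt,degrees=True)*Ro.from_matrix(np.array([[0,1,0],[1,0,0],[0,0,-1.]]))
def cur(): 
    s=state();q=s["tcp_rot"];return s,Ro.from_quat([q[1],q[2],q[3],q[0]])
def jog(pos,Rt):
    s,R=cur();d=R.inv().apply(np.array(pos)-s["position"])*100;r=(R.inv()*Rt).as_rotvec()
    print(np.round(d,2).tolist(),np.round(r,3).tolist(),"deg",round(np.degrees(np.linalg.norm(r)),1),"clock",s["clock"])
E
python3 - <<'E'
from h import *
jog([.46,.15,.27],tool(0)); jog([.515,-.02,.2],tool(-45))
E
```

```text
[-34.95, -18.87, 0.9] [-0.008, 0.005, 1.122] deg 64.3 clock 2.425
[-47.28, -31.73, 8.01] [0.431, -0.695, 1.064] deg 76.9 clock 2.425
```

Call:
jog_arm(series=[[-9,-5,0.5,0,0,0.18,8.5],[-18,-10,0.7,0,0,0.36,8.5],[-27,-15,0.8,0,0,0.54,8.5],[-35,-19,0.9,0,0,0.72,8.5],[-38,-22,3,0.1,-0.15,0.9,8.5],[-41,-25,5,0.2,-0.3,1.0,8.5],[-44,-28.5,7,0.3,-0.5,1.04,8.5],[-47.3,-31.7,8,0.431,-0.695,1.064,8.5],[-47.3,-31.7,8,0.431,-0.695,1.064,8.5]])

```text
clock: 3.55
position: [0.5088, -0.004, 0.2045]
tcp_rot: [0.272, 0.653, 0.653, -0.272]
force: [0.7, 0.5, -0.3]
opening: 0.0853
```

```bash
python3 - <<'E'
from h import *
np.set_printoptions(precision=3,suppress=True)
s,R=cur();print(s["position"],R.as_matrix()[:,2],s["qpos"])
jog([.515,-.0595,.133],tool(-45)); jog([.515,-.1444,.0486],tool(-45))
E
```

```text
[ 0.509 -0.004  0.204] [ 0.001 -0.71  -0.704] [ 0.298  0.169  1.496 -0.756  1.712  0.279]
[1.17, 0.62, 8.97] [0.001, 0.004, 0.0] deg 0.3 clock 3.55
[1.19, 0.6, 20.94] [0.001, 0.004, 0.0] deg 0.3 clock 3.55
```

Call:
jog_arm(series=[[1.1,0.6,4,0,0,0,8.5],[1.2,0.6,9,0,0,0,8.5],[1.2,0.6,9,0,0,0,8.5],[1.2,0.6,9,0,0,0,8.5]])

```text
clock: 4.05
position: [0.5153, -0.0591, 0.1335]
tcp_rot: [0.273, 0.653, 0.653, -0.271]
force: [-0.8, 0.5, 1.0]
opening: 0.0849
```

```bash
python3 - <<'E'
from h import *
np.set_printoptions(precision=4,suppress=True)
p=vision.snapshot("wrist");save(p,"w1");C=cloud(p)
for m in models.silhouettes("green_jar",p)[:2]:
    q=C[m["region"]&(p["z_map"]>0)];print(m["p"],m["uv"],np.percentile(q,3,0),np.percentile(q,97,0))
print([(m["p"],onplane(p,m["uv"],.106)) for m in models.tip_of("jar_cap",p)])
jog([.515,-.1444,.0486],tool(-45))
E
```

```text
0.77 [323.0, 233.4] [ 0.4967 -0.1376  0.0082] [ 0.5378 -0.1078  0.1073]
[(0.62, array([ 0.5189, -0.1324,  0.106 ])), (0.29, array([ 0.5169, -0.0013,  0.106 ]))]
[0.02, -0.11, 12.11] [0.004, 0.004, -0.001] deg 0.3 clock 4.2
```

View pics/w1.png

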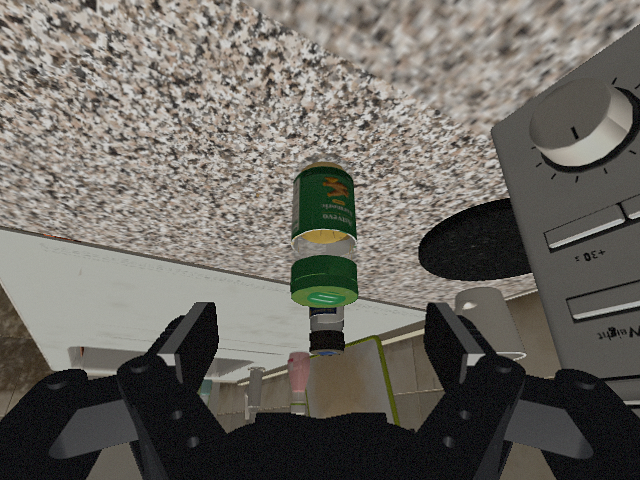

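The wrist view shows the jar at column 323, centred between the fingers, with nothing in the way of the approach.

Call:
jog_arm(series=[[0,0.1,4,0,0,0,8.5],[0,0.1,8,0,0,0,8.5],[0,0.1,11,0,0,0,8.5],[0,0.1,12.1,0,0,0,8.5],[0,0.1,12.1,0,0,0,8.5]])

```text
clock: 4.82
position: [0.5175, -0.1442, 0.0493]
tcp_rot: [0.273, 0.653, 0.653, -0.27]
force: [-0.6, -0.2, 1.3]
opening: 0.0849
```

Call:
jog_arm(series=[[0,0,0,0,0,0,5],[0,0,0,0,0,0,4],[0,0,0,0,0,0,3.5],[0,0,0,0,0,0,3.5],[0,0,0,0,0,0,3.5],[0,0,0,0,0,0,3.5]], force=30)

```text
clock: 5.58
position: [0.5181, -0.144, 0.0503]
tcp_rot: [0.274, 0.653, 0.653, -0.27]
force: [-1.4, 3.0, 5.3]
opening: 0.0447
```

```bash
python3 - <<'E'
from h import *
s,R=cur();print(s["position"],s["force"],s["opening"],s["qpos"])
p=vision.snapshot("wrist");save(p,"w2")
jog([.515,-.145,.17],tool(-45)); jog([.45,-.02,.21],tool(0))
E
```

```text
[ 0.51806252 -0.14398089  0.05031802] [-1.44550176  3.01902831  5.32429076] 0.044746061601171845 [ 0.03512264  0.30406968  1.67718326 -0.82686681  1.30460023  0.32519801]
[-8.57, -0.24, -8.35] [0.005, 0.004, -0.002] deg 0.4 clock 5.625
[-2.63, -6.69, -20.08] [0.006, 0.79, -0.0] deg 45.2 clock 5.625
```

View pics/w2.png

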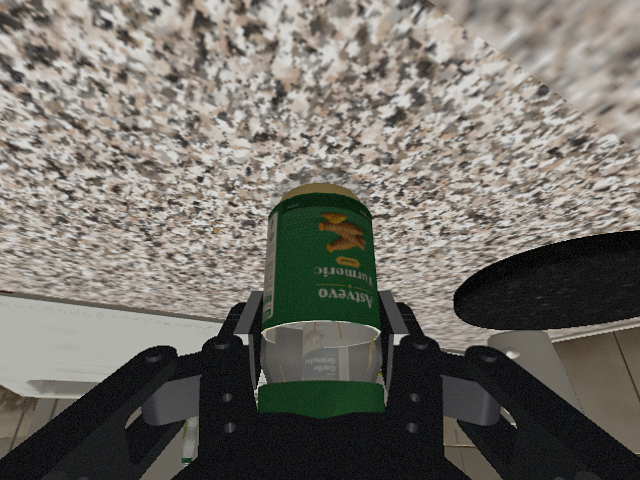

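The jar is held squarely on its body below the cap, with an opening of 44.7 mm. Next I lift it.

Call:
jog_arm(series=[[-1.5,0,-1.5,0,0,0,3.5],[-4,0,-4,0,0,0,3.5],[-7,-0.2,-7,0,0,0,3.5],[-9,-1,-11,0,0.15,0,3.5],[-8,-3,-14,0,0.3,0,3.5],[-6,-5,-17,0,0.45,0,3.5],[-4,-6,-19,0,0.6,0,3.5],[-2.6,-6.7,-20,0,0.79,0,3.5],[-2.6,-6.7,-20,0,0.79,0,3.5]], force=45)

```text
clock: 6.75
position: [0.4496, -0.0216, 0.2103]
tcp_rot: [0.003, 0.707, 0.707, 0.002]
force: [-0.7, 0.2, -1.5]
opening: 0.0448
```

```bash
python3 - <<'E'
from h import *
s,R=cur();print(s["position"],s["force"],s["opening"],s["qpos"])
jog([.494,.17,.2],tool(45,-1))
E
```

```text
[ 0.44962773 -0.02163289  0.21032278] [-0.74949727  0.21206379 -1.52469562] 0.04476819659671512 [-1.30050037e-01 -1.61699013e-01  1.64807505e+00 -1.45989930e-04
  1.64794400e+00 -1.30427299e-01]
[19.16, 4.44, 1.04] [-0.0, 0.786, 0.02] deg 45.1 clock 6.75
```

Call:
jog_arm(series=[[4,1,0,0,0.15,0,3.5],[9,2,0,0,0.3,0,3.5],[14,3,0,0,0.45,0.01,3.5],[18,4,0.5,0,0.62,0.01,3.5],[19.2,4.5,1,0,0.786,0.02,3.5],[20.7,4.6,4,0,0.786,0.02,3.5],[20.7,4.6,9,0,0.786,0.02,3.5],[20.7,4.6,9,0,0.786,0.02,3.5]])

```text
clock: 7.75
position: [0.4935, 0.1855, 0.1164]
tcp_rot: [-0.27, 0.66, 0.648, 0.268]
force: [-0.4, -0.2, -1.4]
opening: 0.0448
```

```bash
python3 - <<'E'
from h import *
np.set_printoptions(precision=4,suppress=True)
s,R=cur();print(s["position"],s["force"],s["opening"],s["qpos"])
for n in["top","scene","wrist"]:
    p=vision.snapshot(n);C=cloud(p);save(p,n+"3");ok=p["z_map"]>0
    for m in models.silhouettes("green_jar",p)[:1]:
        q=C[m["region"]&ok&(C[...,2]>.07)];print(n,m["p"],m["uv"],q.mean(0),q.min(0),q.max(0))
    for m in models.silhouettes("lying_jar",p)[:2]:
        q=C[m["region"]&ok];print(n,"lying",m["p"],m["uv"],np.median(q,0))
    # front wall top
    q=C[ok&(C[...,2]>.022)&(C[...,2]<.038)&(C[...,0]>.42)&(C[...,0]<.465)&(C[...,1]>.125)&(C[...,1]<.24)]
    if len(q)>20: print(n,"frontwall",len(q),np.percentile(q,[2,50,98],axis=0)[:,0],np.polyfit(q[:,1],q[:,0],1))
a=cv2.imread("pics/scene3.png")[130:300,180:450];b=cv2.imread("pics/wrist3.png")
cv2.imwrite("pics/v3.png",np.vstack([cv2.resize(a,(480,302)),cv2.resize(b,(480,298))[:298]]))
jog([.496,.1857,.0266],tool(45,-1))
E
```

```text
[0.4935 0.1855 0.1164] [-0.4473 -0.1765 -1.4205] 0.04479710645195566 [-0.0992  0.127   1.728   0.7867  1.4343 -0.2536]
top 0.62 [265.2, 231.4] [0.4922 0.1926 0.1486] [0.4704 0.1431 0.1262] [0.5153 0.235  0.1632]
top lying 0.77 [267.3, 209.9] [0.5702 0.1979 0.0558]
top frontwall 109 [0.4417 0.4461 0.4506] [0.0097 0.4443]
scene 0.58 [305.7, 202.6] [0.4882 0.1518 0.139 ] [0.4736 0.1254 0.1188] [0.5142 0.2284 0.1556]
scene lying 0.58 [323.8, 217.0] [0.5616 0.1594 0.0491]
scene frontwall 106 [0.4411 0.4446 0.4509] [0.0188 0.4417]
wrist lying 0.47 [320.7, 302.9] [0.4962 0.1761 0.157 ]
wrist frontwall 260 [0.4426 0.4465 0.4505] [0.1805 0.4049]
[-6.66, -0.08, 6.75] [0.001, 0.001, 0.001] deg 0.1 clock 8.2
```

View pics/v3.png

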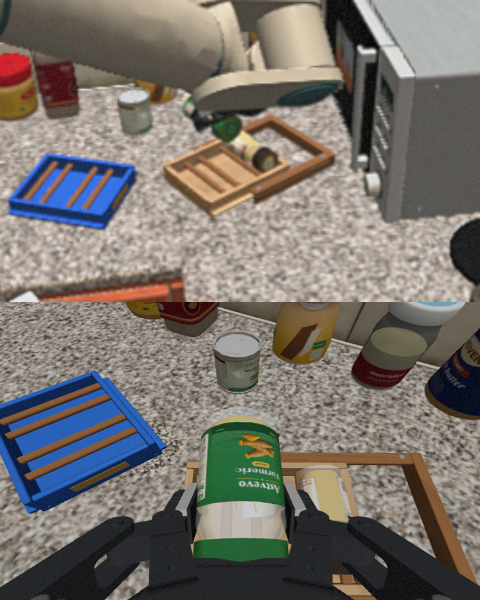

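The scene crop shows the jar above the front cradle. The wrist crop shows it level in the jaws with the lying jar beyond it. I lower it slowly.

Call:
jog_arm(series=[[-2.5,0.3,2.5,0,0,0,3.5],[-4.5,0.3,4.5,0,0,0,3.5],[-5.5,0.3,5.5,0,0,0,3.5],[-6.0,0.3,6.1,0,0,0,3.5],[-6.0,0.3,6.1,0,0,0,3.5],[-6.0,0.3,6.1,0,0,0,3.5]])

```text
clock: 8.95
position: [0.5004, 0.1857, 0.0369]
tcp_rot: [-0.267, 0.659, 0.648, 0.274]
force: [0.0, -0.3, -1.2]
opening: 0.0444
```

```bash
python3 - <<'E'
from h import *
np.set_printoptions(precision=4,suppress=True)
s,R=cur();print(s["position"],s["force"],s["opening"])
for n in["scene","wrist"]:
    p=vision.snapshot(n);save(p,n+"4")
a=cv2.imread("pics/scene4.png")[150:270,230:400];b=cv2.imread("pics/wrist4.png")[130:]
cv2.imwrite("pics/v4.png",np.vstack([cv2.resize(a,(440,300)),cv2.resize(b,(440,240))]))
jog([.4965,.1857,.0266],tool(45,-1))
E
```

```text
[0.5004 0.1857 0.0369] [ 0.0194 -0.3085 -1.2457] 0.04437355528533018
[-0.72, -0.38, 0.71] [0.002, 0.001, 0.002] deg 0.2 clock 9.05
```

View pics/v4.png

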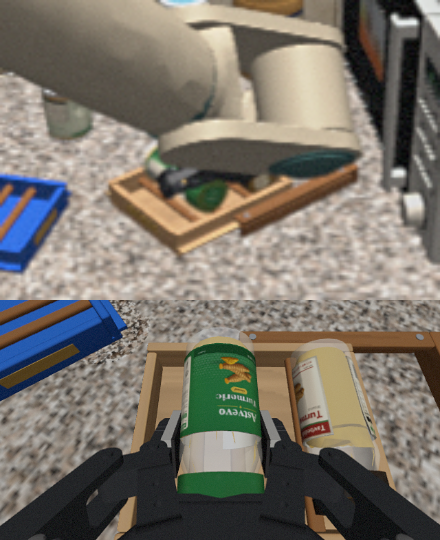

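The jar hangs just over the front cradle, clear of the lying jar and both walls. I correct x and lower in small steps.

Call:
jog_arm(series=[[-0.2,-0.2,0.2,0,0,0,3.5],[-0.3,-0.4,0.3,0,0,0,3.5],[-0.4,-0.4,0.4,0,0,0,3.5],[-0.4,-0.4,0.4,0,0,0,3.5]])

```text
clock: 9.55
position: [0.4962, 0.1858, 0.0309]
tcp_rot: [-0.267, 0.659, 0.648, 0.274]
force: [-0.5, 0.4, -1.7]
opening: 0.0447
```

```bash
python3 - <<'E'
from h import *
np.set_printoptions(precision=4,suppress=True)
s,R=cur();print(s["position"],s["force"],s["opening"])
jog([.4965,.1857,.0266],tool(45,-1))
E
```

```text
[0.4962 0.1858 0.0309] [-0.5452  0.4071 -1.658 ] 0.04470384698573765
[-0.31, 0.03, 0.3] [0.002, 0.001, 0.002] deg 0.2 clock 9.55
```

Call:
jog_arm(series=[[-0.1,0,0.1,0,0,0,3.5],[-0.2,0,0.2,0,0,0,3.5],[-0.2,0,0.2,0,0,0,3.5],[-0.2,0,0.2,0,0,0,3.5]])

```text
clock: 10.05
position: [0.4967, 0.1859, 0.0286]
tcp_rot: [-0.267, 0.659, 0.648, 0.274]
force: [0.2, -0.1, 3.7]
opening: 0.0441
```

Call:
jog_arm(series=[[-0.07,0,0.07,0,0,0,3.5],[-0.1,0,0.1,0,0,0,3.5],[-0.1,0,0.1,0,0,0,3.5]])

```text
clock: 10.42
position: [0.4974, 0.186, 0.0282]
tcp_rot: [-0.266, 0.658, 0.648, 0.275]
force: [0.3, -0.6, 7.5]
opening: 0.0451
```

```bash
python3 - <<'E'
from h import *
s,R=cur();print(s["position"],s["force"],s["ft_torque"],s["opening"])
p=vision.snapshot("wrist");C=cloud(p);ok=p["z_map"]>0;save(p,"w5")
for m in models.silhouettes("green_jar",p)[:2]:
    q=C[m["region"]&ok&(C[...,2]>.03)];print(m["p"],np.percentile(q,[2,50,98],axis=0))
    for y in np.arange(.15,.25,.02):
        z=q[abs(q[:,1]-y)<.01]
        if len(z)>20: print(y,"top z",np.percentile(z[:,2],97),"x",z[z[:,2]>np.percentile(z[:,2],85)][:,0].mean())
E
```

```text
[0.49741138 0.18596158 0.02823222] [ 0.30307568 -0.6420459   7.49495794] [ 0.24741705 -0.05146558 -0.00743903] 0.04509027438628612
0.59 [[0.47558397 0.14263041 0.05013452]
 [0.496363   0.17678412 0.06279098]
 [0.51731467 0.2302058  0.06611118]]
0.15 top z 0.06556677980456138 x 0.4960294081174762
0.16999999999999998 top z 0.06604282204601772 x 0.49663346428047744
0.18999999999999997 top z 0.06612743292638475 x 0.4966973595081549
0.20999999999999996 top z 0.06603387275569296 x 0.49680403821129554
0.22999999999999995 top z 0.06562412349483544 x 0.4975304779423641
```

The jar is on both dowels: 7.5 N upward, top line level, and x self-centred by under 1 mm. I ease off and open partway, because the front wall limits the room.

Call:
jog_arm(series=[[0,0,0,0,0,0,4.6],[0,0,0,0,0,0,4.8],[0,0,0,0,0,0,5.1],[0,0,0,0,0,0,5.4],[0,0,0,0,0,0,5.6],[0,0,0,0,0,0,5.6]], force=20)

```text
clock: 11.28
position: [0.4974, 0.186, 0.0282]
tcp_rot: [-0.266, 0.658, 0.648, 0.275]
force: [-0.2, 0.2, -0.2]
opening: 0.056
```

```bash
python3 - <<'E'
from h import *
s,R=cur();print(s["position"],s["force"],s["opening"])
p=vision.snapshot("wrist");C=cloud(p);ok=p["z_map"]>0;save(p,"w6")
for m in models.silhouettes("green_jar",p)[:1]:
    q=C[m["region"]&ok&(C[...,2]>.03)];print(m["p"],np.percentile(q,[2,50,98],axis=0))
E
```

```text
[0.49738868 0.18595444 0.02819558] [-0.24058766  0.20680038 -0.20529428] 0.05600659060971334
0.87 [[0.47621948 0.14264826 0.04962953]
 [0.49697651 0.17658208 0.06252772]
 [0.51807157 0.23010983 0.06586142]]
```

View pics/w6.png

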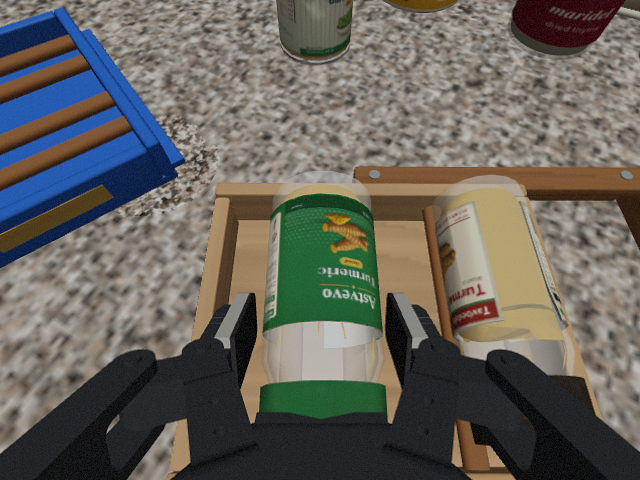

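After release the jar stayed put, with its cap end toward -y like the brown-capped jar's, and the fingers are clear. I retreat along the tool axis.

Call:
jog_arm(series=[[0,0,-1,0,0,0,5.6],[0,0,-3,0,0,0,5.6],[0,0,-6,0,0,0,5.6],[0,0,-9,0,0,0,5.6],[0,0,-12,0,0,0,5.6],[-3,0,-15,0,0,0,3],[-6,0,-15,0,0,0,0],[-6,0,-15,0,0,0,0]])

```text
clock: 12.38
position: [0.4939, 0.0362, 0.091]
tcp_rot: [-0.267, 0.659, 0.647, 0.275]
force: [-0.1, 0.3, -0.2]
opening: 0.0016
```

```bash
python3 - <<'E'
from h import *
s,R=cur();print(s["position"],s["force"],s["opening"])
jog([.395,.184,.2],tool(0,-1));jog([.395,.184,.015],tool(0,-1))
E
```

```text
[0.49387783 0.03622902 0.09099889] [-0.06497919  0.28373385 -0.19511487] 0.0015881999997523059
[18.03, -10.16, 2.59] [0.004, -0.786, -0.002] deg 45.1 clock 12.375
[4.94, -10.22, 15.66] [0.004, -0.786, -0.002] deg 45.1 clock 12.375
```

Call:
jog_arm(series=[[4,-3,-4,0,0,0,0],[7,-6,-6,0,-0.15,0,0],[9,-9,-5,0,-0.3,0,0],[13,-10,-2,0,-0.5,0,0],[16,-10.2,1,0,-0.7,0,0],[18,-10.2,2.6,0,-0.786,0,0],[18,-10.2,2.6,0,-0.786,0,0],[18,-10.2,2.6,0,-0.786,0,0]])

```text
clock: 13.38
position: [0.3941, 0.1841, 0.2]
tcp_rot: [0.001, 0.714, 0.7, 0.002]
force: [-0.0, -0.5, -0.3]
opening: 0.0001
```

```bash
python3 - <<'E'
from h import *
np.set_printoptions(precision=4,suppress=True)
s,R=cur();print(s["position"],s["force"],s["opening"])
for n in["scene","wrist"]:
    p=vision.snapshot(n);C=cloud(p);ok=p["z_map"]>0;save(p,n+"7")
    for t in("green_jar","lying_jar"):
      for m in models.silhouettes(t,p)[:1]:
        q=C[m["region"]&ok&(C[...,2]>.03)];print(n,t,m["p"],np.percentile(q,[2,50,98],axis=0))
    q=C[ok&(C[...,2]>.022)&(C[...,2]<.038)&(C[...,0]>.42)&(C[...,0]<.465)&(C[...,1]>.125)&(C[...,1]<.24)]
    if len(q)>20: print(n,"frontwall",len(q),np.percentile(q,[2,50,98],axis=0)[:,0],np.polyfit(q[:,1],q[:,0],1))
jog([.395,.184,.013],tool(0,-1))
E
```

```text
[0.3941 0.1841 0.2   ] [-0.012  -0.4794 -0.2904] 6.137721636297054e-05
scene green_jar 0.78 [[0.4748 0.1268 0.0313]
 [0.4866 0.166  0.0552]
 [0.5134 0.2291 0.0647]]
scene lying_jar 0.76 [[0.5516 0.128  0.0312]
 [0.562  0.1702 0.0507]
 [0.5868 0.232  0.0596]]
scene frontwall 109 [0.4407 0.4442 0.4503] [0.0244 0.4405]
wrist green_jar 0.75 [[0.4744 0.1332 0.0414]
 [0.4907 0.1882 0.0617]
 [0.5154 0.2339 0.0659]]
wrist lying_jar 0.92 [[0.5511 0.1345 0.0341]
 [0.5628 0.1882 0.0562]
 [0.5864 0.2344 0.0605]]
wrist frontwall 1296 [0.4409 0.4448 0.4498] [0.0106 0.443 ]
[0.1, -0.04, 18.67] [0.003, -0.001, -0.006] deg 0.4 clock 13.675
```

View pics/wrist7.png

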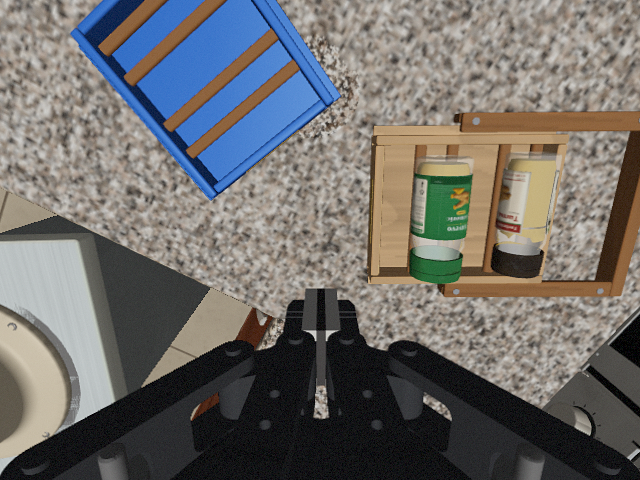

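The wrist view shows both jars in their cradles with their caps both toward -y. The green cap (row 282) looks close to the side wall, so I check whether it is level and clear before pushing.

```bash
python3 - <<'E'
from h import *
np.set_printoptions(precision=4,suppress=True)
p=vision.snapshot("wrist");C=cloud(p);ok=p["z_map"]>0
print("cam",-np.array(p["R"]).T@p["t"])
q=C[ok&(abs(C[...,0]-.4955)<.006)&(C[...,1]>.09)&(C[...,1]<.27)]
for y in np.arange(.1,.262,.004):
    z=q[abs(q[:,1]-y)<.002][:,2]
    if len(z): print(round(y,3),round(np.median(z),4),end="; ")
print()
for x in(.46,.53):
  q=C[ok&(abs(C[...,0]-x)<.006)&(C[...,1]>.09)&(C[...,1]<.27)]
  w=q[(q[:,2]>.026)&(q[:,2]<.042)]; lo=w[w[:,1]<.18][:,1];hi=w[w[:,1]>.18][:,1]
  print(x,"walls",np.percentile(lo,[3,97]) if len(lo) else 0,np.percentile(hi,[3,97]) if len(hi) else 0)
print("tips",[(n,h,onplane(p,m["uv"],h)[:2]) for n,h in(("green_jar",.04),("jar_cap",.04),("lying_jar",.0385),("tray_front",.015)) for m in models.tip_of(n,p)[:1]])
E
```

```text
cam [0.3956 0.2564 0.3438]
0.1 0.0011; 0.104 0.002; 0.116 0.0331; 0.12 0.0335; 0.128 0.0619; 0.132 0.0638; 0.136 0.0643; 0.14 0.0642; 0.144 0.0644; 0.148 0.0645; 0.152 0.062; 0.156 0.0631; 0.16 0.0646; 0.164 0.0645; 0.168 0.0646; 0.172 0.0653; 0.176 0.0651; 0.18 0.0653; 0.184 0.065; 0.188 0.0648; 0.192 0.065; 0.196 0.0649; 0.2 0.065; 0.204 0.065; 0.208 0.065; 0.212 0.0651; 0.216 0.065; 0.22 0.0648; 0.224 0.0644; 0.228 0.0643; 0.232 0.0641; 0.236 0.025; 0.24 0.0077; 0.244 0.0326; 0.248 0.0335; 0.252 0.0318; 0.256 0.0144; 0.26 0.0025; 
0.46 walls [0.1179 0.125 ] [0.2452 0.2526]
0.53 walls [0.1027 0.1235] [0.2437 0.2661]
tips [('green_jar', 0.04, array([0.4987, 0.2374])), ('jar_cap', 0.04, array([0.4989, 0.1259])), ('lying_jar', 0.0385, array([0.5729, 0.2379])), ('tray_front', 0.015, array([0.4374, 0.1836]))]
```

The jar is level and lies between the walls, spanning y .128–.236 with the inner faces at about .124 and .244. I lower the closed fingers in front of the tray.

Call:
jog_arm(series=[[0,0,5,0,0,0,0],[0,0,10,0,0,0,0],[0,0,14,0,0,0,0],[0,0,17,0,0,0,0],[0,0,18.5,0,0,0,0],[0,0,18.5,0,0,0,0]])

```text
clock: 14.68
position: [0.3949, 0.1836, 0.0143]
tcp_rot: [0.001, 0.715, 0.7, 0.001]
force: [-0.0, -0.0, 0.2]
opening: 0.0003
```

Call:
jog_arm(series=[[0,0.5,0,0,0,0,0],[0,1.2,0,0,0,0,0],[0,1.8,0,0,0,0,0],[0,2.4,0,0,0,0,0],[0,3,0,0,0,0,0],[0,3.5,0,0,0,0,0],[0,4,0,0,0,0,0]])

```text
clock: 15.55
position: [0.4347, 0.1827, 0.0143]
tcp_rot: [0.0, 0.715, 0.7, 0.0]
force: [-3.3, 0.2, 2.4]
opening: -0.0002
```

Call:
jog_arm(series=[[0,0.5,0,0,0,0,0],[0,1,0,0,0,0,0],[0,1.5,0,0,0,0,0],[0,2,0,0,0,0,0],[0,2.5,0,0,0,0,0],[0,3,0,0,0,0,0],[0,3.5,0,0,0,0,0],[0,4,0,0,0,0,0],[0,4.5,0,0,0,0,0],[0,5,0,0,0,0,0]])

```text
clock: 16.8
position: [0.485, 0.1816, 0.0142]
tcp_rot: [0.0, 0.715, 0.7, 0.0]
force: [-3.3, 0.7, 2.2]
opening: 0.0001
```

```bash
python3 - <<'E'
from h import *
np.set_printoptions(precision=4,suppress=True)
s,R=cur();print(s["position"],s["force"])
p=vision.snapshot("scene");save(p,"s8")
p=vision.snapshot("wrist");save(p,"w8")
a=cv2.imread("pics/s8.png")[150:270,250:410];b=cv2.imread("pics/w8.png")
cv2.imwrite("pics/v8.png",np.vstack([cv2.resize(a,(400,300)),cv2.resize(b,(400,300))]))
E
```

```text
[0.485  0.1816 0.0142] [-3.2611  0.6983  2.2319]
```

View pics/v8.png

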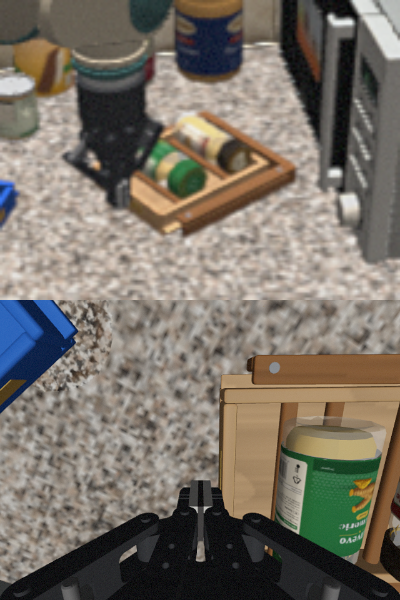

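Both jars are still in their cradles and the tray front sticks out of the rails by roughly 15–20 mm. I continue until the force rises.

Call:
jog_arm(series=[[0,0.4,0,0,0,0,0],[0,0.8,0,0,0,0,0],[0,1.1,0,0,0,0,0],[0,1.4,0,0,0,0,0]])

```text
clock: 17.4
position: [0.4996, 0.1813, 0.0142]
tcp_rot: [0.001, 0.715, 0.699, 0.0]
force: [-2.1, -0.2, 1.1]
opening: -0.0001
```

Call:
jog_arm(series=[[0,0.2,0,0,0,0,0],[0,0.3,0,0,0,0,0],[0,0.4,0,0,0,0,0]])

```text
clock: 17.77
position: [0.5024, 0.1816, 0.0141]
tcp_rot: [-0.001, 0.715, 0.7, -0.001]
force: [-10.7, 3.0, 6.1]
opening: 0.0003
```

Force is rising near the expected home position, so I push a little more to confirm the stop.

Call:
jog_arm(series=[[0,0.15,0,0,0,0,0],[0,0.25,0,0,0,0,0],[0,0.25,0,0,0,0,0]])

```text
clock: 18.15
position: [0.5027, 0.1821, 0.0141]
tcp_rot: [-0.003, 0.714, 0.7, -0.003]
force: [-15.1, 1.2, 9.9]
opening: -0.0001
```

```bash
python3 - <<'E'
from h import *
np.set_printoptions(precision=4,suppress=True)
s,R=cur();print(s["position"],s["force"])
E
```

```text
[0.5027 0.1821 0.0141] [-15.1112   1.2101   9.8812]
```

Call:
jog_arm(series=[[0,-1,0,0,0,0,0],[0,-4,0,0,0,0,0],[0,-7,0,0,0,0,0],[0,-9,-3,0,0,0,0],[0,-9,-9,0,0,0,0],[0,-9,-14,0,0,0,0],[0,-9,-18,0,0,0,0],[0,-9,-18,0,0,0,0]])

```text
clock: 19.15
position: [0.4159, 0.1843, 0.1988]
tcp_rot: [-0.001, 0.714, 0.7, 0.001]
force: [-0.1, 0.1, -0.1]
opening: 0.0
```

```bash
python3 - <<'E'
from h import *
np.set_printoptions(precision=4,suppress=True)
print(state()["position"])
p=vision.snapshot("wrist");C=cloud(p);ok=p["z_map"]>0;save(p,"w9")
for a,b,n in((.125,.243,"frontwall"),(.268,.275,"railL"),(.088,.104,"railR")):
    for lo,hi in((.014,.04),):
        q=C[ok&(C[...,1]>a)&(C[...,1]<b)&(C[...,2]>lo)&(C[...,2]<hi)&(C[...,0]>.47)&(C[...,0]<.56)]
        if len(q): print(n,len(q),np.percentile(q[:,0],[1,5]))
for t in("green_jar","lying_jar"):
  for m in models.silhouettes(t,p)[:1]:
    q=C[m["region"]&ok&(C[...,2]>.03)];print(t,m["p"],np.percentile(q,[2,50,98],axis=0))
for t in("blue_label_jar","tin"):
  s=vision.snapshot("top");D=cloud(s)
  for m in models.silhouettes(t,s)[:1]: print(t,m["p"],np.median(D[m["region"]],0))
cv2.imwrite("pics/v9.png",cv2.imread("pics/w9.png"))
E
```

```text
[0.4159 0.1843 0.1988]
frontwall 2651 [0.5144 0.5147]
railL 78 [0.5172 0.5177]
railR 247 [0.5139 0.5145]
green_jar 0.84 [[0.5479 0.1325 0.0383]
 [0.5621 0.1877 0.0613]
 [0.5883 0.2332 0.066 ]]
lying_jar 0.84 [[0.625  0.134  0.0333]
 [0.6346 0.1883 0.0559]
 [0.6582 0.234  0.0606]]
blue_label_jar 0.76 [ 0.5169 -0.3167  0.1019]
tin 0.87 [0.494  0.4135 0.0681]
```

View pics/v9.png

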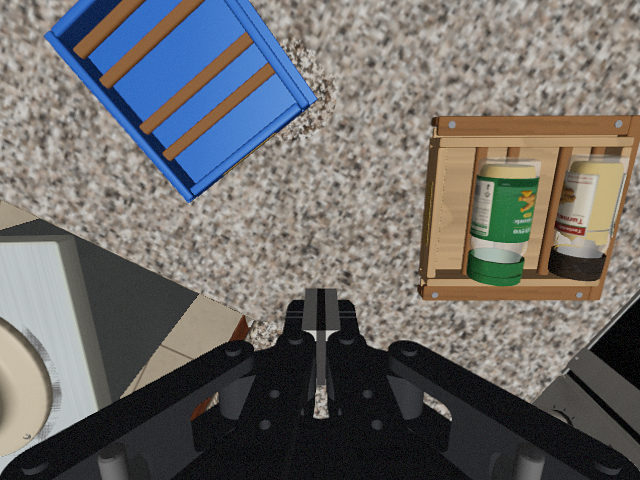

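The jars are fine, and the tray front looks flush with the rail ends (columns ~424–436). I measure flushness by y bin.

```bash
python3 - <<'E'
from h import *
p=vision.snapshot("wrist");C=cloud(p);ok=p["z_map"]>0
q=C[ok&(C[...,2]>.015)&(C[...,2]<.042)&(C[...,0]>.48)&(C[...,0]<.7)]
for y in np.arange(.09,.28,.008):
    z=q[abs(q[:,1]-y)<.004]
    z2=z[z[:,0]<.54]
    if len(z2)>5: print(round(y,3),len(z2),"xfront",np.round(np.percentile(z2[:,0],2),4),"z",np.round(np.median(z2[:,2]),4))
cv2.imwrite("pics/z.png",cv2.resize(cv2.cvtColor(p["pixels"],cv2.COLOR_RGB2BGR)[100:310,410:640],None,fx=2.8,fy=2.8,interpolation=cv2.INTER_CUBIC))
E
```

```text
0.098 93 xfront 0.5141 z 0.0253
0.106 233 xfront 0.5141 z 0.0254
0.114 135 xfront 0.5145 z 0.0254
0.122 370 xfront 0.5141 z 0.032
0.13 104 xfront 0.5142 z 0.0305
0.138 111 xfront 0.5144 z 0.0306
0.146 114 xfront 0.5145 z 0.0306
0.154 115 xfront 0.5143 z 0.0303
0.162 124 xfront 0.5142 z 0.0305
0.17 124 xfront 0.5144 z 0.0305
0.178 124 xfront 0.5147 z 0.0306
0.186 136 xfront 0.5147 z 0.0305
0.194 131 xfront 0.5149 z 0.0305
0.202 137 xfront 0.5149 z 0.0302
0.21 135 xfront 0.5152 z 0.0306
0.218 141 xfront 0.5155 z 0.0305
0.226 138 xfront 0.5158 z 0.0307
0.234 145 xfront 0.516 z 0.0305
0.242 186 xfront 0.5162 z 0.0313
0.25 303 xfront 0.5162 z 0.0329
0.258 309 xfront 0.5167 z 0.0254
0.266 293 xfront 0.5167 z 0.0251
```

View pics/z.png

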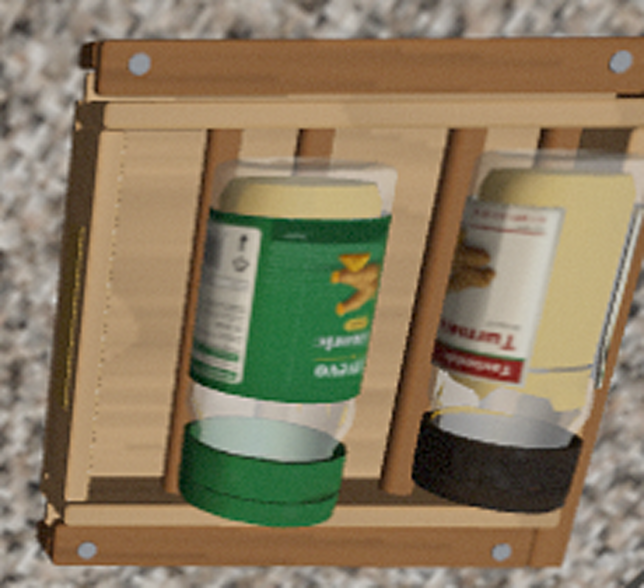

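Rail ends and tray front fall on one straight line to within about 0.5 mm, so the tray is home. Both jars lie in their cradles, caps the same way.

```bash
python3 -c "
from bench import ctrl,state
print(state()['clock'],ctrl.hand_in())"
```

```text
the job is handed in; nothing more can be done
19.55 None
```

The green-capped jar is lying in the tray's front cradle and the tray is pushed home. I handed the job in at 19.6 s on the robot clock.

- **Placing:** I laid the jar on the dowels with its cap toward -y, like the brown-capped jar's. I let go only after about 7.5 N of contact force showed it was resting, and it stayed put when the fingers opened.
- **Pushing:** I pushed the tray along its runners until it stopped. The push force rose from about 3 N to about 15 N with almost no further movement.
- **Last checks:** The tray front and both rail ends line up to within about 0.5 mm. Both jars lie in their cradles with caps the same way, and the green jar was level when I measured it just before the push. The black-capped jar and the tin are where they were within the cameras' error, and the gripper was clear of everything.
- **Disagreements:** The jar's top measured about 3–4 mm above the nominal 62 mm, and it touched down about 1.6 mm higher than planned. I put this down to camera calibration and grasp error. None of the last checks failed.

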